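# Cull the snapped sight-glass plate and present the good one label up

## Robot

A 6-joint arm with a two-finger parallel gripper is mounted at the origin on a cart in front of the work surface, level with it; the furniture and walls round the work are solid. World frame = base frame: x ahead of the robot, y to its left, z up, the work surface at z = 0. Lengths are in m, angles in rad, forces in N, time in s.
With the tool pointing down it reaches from about 0.35 to 0.85 m from the base axis. Payload 8.1 kg.
Tool frame: the origin (TCP) lies at the very end of the fingers, on their centre line; the grasp point (between the pads) lies 19 mm behind it; z points along the fingers, y is the line along which they close (so a half turn about z gives the same grasp; the last joint's range is limited). The gripper opens to 93 mm and grips with 3 to 60 N. Pads are 15 mm wide; open, the fingers measure 128 mm over their backs; the gripper's body (75 mm by 188 mm) begins 65 mm behind the grasp point.
Start: joints at [-1.431, 0.13, 1.488, -0, 1.523, -0.085], TCP at [0.134, -0.585, 0.179] pointing down, gripper open.
Joint ranges: [-2.96, 2.96], [-0.89, 2.26], [0.02, 2.5], [-1.34, 4.48], [0, 2.73], [-2.66, 2.66]. Speed limits (rad/s): [2.39, 2.39, 2.79, 3.14, 3.14, 3.14].

## Interface

Orientations are given as a rotation vector (axis times angle).
In Python, from plant import monitor, eyes, ticket gives the robot as it stands.
- The arm moves only by the tool arm_command, never from a script. Its argument "deltas" is a list that holds one entry, the list of rows, each a list of 6 numbers: the shift along the world's x, y, z in cm, then the turn, a rotation vector about the world's x, y, z in degrees. In form: [[[tx, ty, tz, rx, ry, rz], ...]]. A call has 1 to 12 rows; each row shifts and turns the commanded pose from where the row before left it; what a row does not reach is not made up. A row lasts 1/12 s, in which the tool goes at most 41.7 mm and 7.16 degrees, less where a joint would pass 70% of its speed; a pose out of reach is approached as far as the arm can. A call is refused whole if a number of a shift passes 4.17 or a number of a turn 7.16, either way. A call with a gripper value outside its range is refused whole. "gripper" is the opening, from -1 (shut) to 1 (fully open), set as the call begins (left out, the last holds). The fingers move at their own pace and stop on an object; "squeeze" is the grip in N (left out, the last holds). Time passes only in rows, so rows that do not move let the fingers close. It gives the time, the measured TCP pose, the force, the opening and the grip force at its end, in the units of the state.
- monitor.read_state(): the state, without advancing time (a new reading comes with each control period).
- eyes.read_camera(name): name is "side" or "top" or "wrist"; returns the picture (384x512x3 uint8, blue, green, red); there is no depth.
- eyes.camera_model(name): a dict with "fx", "fy", "cx", "cy" (pixels), "rvec" (rotation vector, rad) and "tvec" (3), from world to camera coordinates, as OpenCV has them. Camera axes: x right, y down, z forward; pixel columns grow to the right and rows downward; lengths in m; the calibration is good to about 2 mm. A picture is of the moment at which its call begins: read the wrist's pose just before it. camera_model takes no time and is no camera call; for the wrist camera it gives the pose at the moment of the call.
- ticket.close_job(): hands the job in; it is judged then, once.
The state is a dict: "t": time; "q": joint angles; "dq": joint speeds; "joint_torque": joint torques, N m; "tool_pos": TCP position; "orientation": TCP orientation; "force": force on the tool from outside, world axes, zero at the start; "wrist_torque": the same for the moment, N m; "opening": finger opening in m; "gripper_force": force on a finger pad.
Only numpy, scipy, OpenCV 4.12 (cv2) and the standard library are available. Lean on these libraries where they do the work, as an engineer would, in place of code of your own. Each camera call takes 0.05 s, during which the arm holds its last target. There are 200 camera calls.

## Task

Sort the flame-viewer filter glasses in the rack: first take out the green plate that has snapped short and set it down gently in the orange scrap tray. Then take the whole green plate, whose frosted label end is the one with the small corner notch, gripping it by its clear green glass only, and finish holding it still in the air, well clear of the mat, with its label end over the middle of the black read mat and its label face tipped about halfway up towards the ceiling (45 degrees). Do not let go of it, drop no glass, and leave the amber plate standing in the rack and everything else where it is.

Things in the scene. Friction and masses are not known exactly. Their poses are not given: they have to be found in the camera images.
- plate_whole: Good plate: green glass 90 x 7 x 44 mm (x, y, z), about 55 g, loose, standing on a long edge in a rack slot. Origin: centre of its lower edge; x along its length, z up. Clear from x = -45 to +17 mm; beyond, to +45, frosted white with a 10 x 10 mm notch in its upper corner (+x, +z). The label is on the +y face only (facing it, the notch is upper left). Lifts straight up out of the slot.
- frosted_end: Frosted part of the good plate, x = +17 to +45 mm in its frame (moves rigidly with it, same origin and axes). Fingers must not grip it.
- label_mid (a point): Middle of the label, on the good plate's +y face: at (31, 3.5, 20) mm in the plate's frame.
- plate_short: The snapped plate: green glass with no frosted end, notch or label, only 60 x 7 x 44 mm (x, y, z), loose, about 35 g, standing on a long edge in one of the rack's slots. Origin at the centre of its lower long edge; x along its length, z up.
- plate_amber: Amber plate of the same size and form as the good one (frosted notched end at its +x), loose, standing in the remaining slot; its origin and axes as for plate_whole. It stays there.
- rack: Fixed rack, turned any way round: aluminium base 120 x 145 x 6 mm, low black cheeks form three slots along x at y = -50, 0, +50 mm (which plate is where varies). Plates stand on the base, 6 mm above the table; cheeks reach 18 mm, plate tops 50 mm; slots 8.5 mm wide. Origin: centre of its underside.
- scrap_tray: Fixed shallow orange plastic tray, 150 x 160 mm (x, y), walls 28 mm high and 4 mm thick, floor 4 mm thick, open at the top, empty at first. Origin at the centre of its underside.
- read_mat: Fixed black rubber mat with a yellow square outline, 120 x 120 x 4 mm. Origin at the centre of its underside. Mind the big black burner behind it (from x = 0.5 m on, about y = -0.2 to 0.2): carry things across on the robot side of it, near x = 0.36 m, about 0.3 m up.
- spray_nozzle_a: Small spray nozzle. Standing upright on its brass hex, 16 x 18 x 22 mm, loose, between the two burners; origin at the centre of its underside. Not part of the job: leave alone.
- spray_nozzle_b: Small spray nozzle. Standing upright on its brass hex, 16 x 18 x 22 mm, loose, between the two burners; origin at the centre of its underside. Not part of the job: leave alone.
There are look-alikes about, which are no part of the job. Leave any blue look-alike of the plate_whole alone.

How it is judged:
On the way, in this order (a step that is already met when the one before it is completed fails the run):
1. the short plate lies in the scrap tray, released and at rest, while the good plate is still in the rack (x of plate_short in the frame of scrap_tray between -0.073 and 0.073 m and y of plate_short in the frame of scrap_tray between -0.078 and 0.078 m and z of plate_short in the frame of scrap_tray below 0.05 m and contact force between the fingers and plate_short below 0.05 N and linear speed of plate_short below 0.03 m/s and distance of plate_whole from where it was at the start of the episode below 0.03 m), for 0.2 s.
2. the good plate is held by the fingers, lifted clear of the rack (contact force between the fingers and plate_whole above 1 N and height (world z) of plate_whole above 0.07 m), for 0.2 s.
At the end, for the whole second after the job is handed in: Fingers hold the whole plate still by clear glass, nothing of the robot on its frosted end; label middle within 50 mm of the mat centre (plan), 0.10-0.32 m up; label normal within 1.0 rad of up. Short plate at rest in the tray, released; amber plate moved under 20 mm, upright (contact force between the fingers and plate_whole above 1 N and horizontal distance between label_mid and read_mat below 0.05 m and height (world z) of label_mid between 0.1 and 0.32 m and angle between plate_whole's own y axis and vertical below 1 rad and contact force between each of the arm, the fingers and frosted_end below 0.3 N and linear speed of each of plate_whole, plate_short below 0.03 m/s and angular speed of plate_whole below 0.3 rad/s and x of plate_short in the frame of scrap_tray between -0.073 and 0.073 m and y of plate_short in the frame of scrap_tray between -0.078 and 0.078 m and z of plate_short in the frame of scrap_tray below 0.05 m and contact force between the fingers and plate_short below 0.05 N and distance of plate_amber from where it was at the start of the episode below 0.02 m and angle between plate_amber's own z axis and vertical below 0.3 rad); the arm keeps its last pose, push and grip.
It fails at once if the frosted end is gripped (more than 3 N from the fingers) (contact force between the fingers and frosted_end above 3 N).
It fails at once if a green plate is dropped: it falls faster than 0.5 m/s, unheld, with its underside over 50 mm up ((height (world z) of plate_short above 0.05 m and contact force between the fingers and plate_short below 0.01 N and linear speed of plate_short above 0.5 m/s) or (height (world z) of plate_whole above 0.05 m and contact force between the fingers and plate_whole below 0.01 N and linear speed of plate_whole above 0.5 m/s)).
It fails at once if the amber plate is moved by more than 30 mm (distance of plate_amber from where it was at the start of the episode above 0.03 m).
It fails at once if a spray nozzle is moved by more than 30 mm (distance of any of spray_nozzle_a, spray_nozzle_b from where it was at the start of the episode above 0.03 m).
It also fails if it takes over 61 s, if anything falls off the work surface, if the arm or the gripper's body presses on something with over 40 N, if the wrist force passes 120 N, or if a joint passes its speed limit or range.

## Working session

There is one attempt and no reset: what is moved stays moved. The work goes in short steps, Python scripts to look and compute and a tool call to move; the robot and the scene stay as the last step left them, time stands still between calls to the robot, and variables do not carry over. Pictures are saved under pics/ and viewed, at most 10 in all, crops included, and the job is handed in when it is done.

Besides the shell and the picture viewer there is one more tool, called after ">>>" as name(argument=value, ...), one argument or row to a line, values as JSON. arm_command: Moves the arm, as the interface text tells. Its arguments: {"type":"object","properties":{"deltas":{"type":"array"},"gripper":{"type":"number"},"squeeze":{"type":"number"}},"required":["deltas"]}

```bash
ls; mkdir -p pics; python3 - <<'E'
from plant import monitor, eyes, ticket
import cv2,numpy as np
print(monitor.read_state())
ims={n:eyes.read_camera(n) for n in("top","side")}
for n,i in ims.items(): cv2.imwrite(f"pics/{n}0.png",i); print(n,eyes.camera_model(n))
cv2.imwrite("pics/both0.png",np.vstack([cv2.resize(ims['top'],(400,300)),cv2.resize(ims['side'],(400,300))]))
E
```

```text
pics
{'t': 0.0, 'q': array([-1.43139568e+00,  1.31169540e-01,  1.48927431e+00, -7.46786170e-06,
        1.52296946e+00, -8.53682526e-02]), 'dq': array([ 9.88243277e-06, -2.30296941e-03, -1.56427530e-04,  5.03663728e-04,
        4.14414987e-04,  3.63750110e-04]), 'joint_torque': array([ 3.61023653e-03, -5.59837496e+01, -4.91759348e+01,  7.70484237e-02,
        3.51103710e-02, -1.31242227e-04]), 'tool_pos': array([ 0.13367783, -0.58427081,  0.17788523]), 'orientation': array([-3.11996558e+00, -3.52119898e-01,  8.89142615e-05]), 'force': array([0.18439765, 0.41828403, 0.52849221]), 'wrist_torque': array([-0.02369439, -0.05638935, -0.00846636]), 'gripper_force': 0.0, 'opening': 0.09298137749181755}
top {'fx': 491.6815377433537, 'fy': 491.6815377433537, 'cx': 260.96873076246663, 'cy': 198.36109775618655, 'rvec': array([ 2.12957715, -2.11930344,  0.20093694]), 'tvec': array([0.02335075, 0.53518329, 1.44505305])}
side {'fx': 479.3334375406323, 'fy': 479.3334375406323, 'cx': 254.41758301031868, 'cy': 194.62209432158863, 'rvec': array([ 0.62175888, -2.55373135,  1.2769903 ]), 'tvec': array([0.48872761, 0.18956757, 1.08622121])}
```

View pics/top0.png

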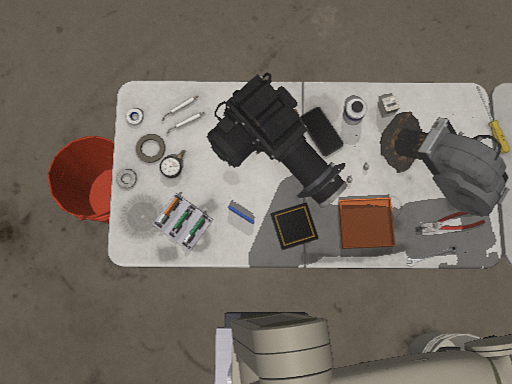

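View pics/side0.png

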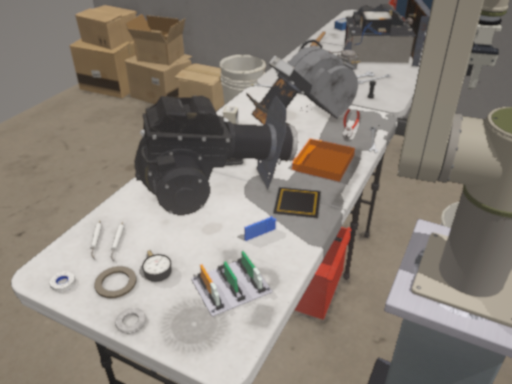

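The top view shows the rack at about (183,222), the read mat at (295,226), the orange tray at (366,222), the nozzles at (350–365,165–180) and the burner flange at about (325,185). Candidates for the green plates are the rack items at (187,222) and (199,230). The amber plate is at (172,208), and the blue look-alike is lying at (241,211). Next, one close crop plus measurements.

```bash
cat > h.py <<'E'
import cv2,numpy as np
from plant import monitor,eyes,ticket
from scipy.spatial.transform import Rotation as R
def ray(n,uv,m=None):
    m=m or eyes.camera_model(n); r=R.from_rotvec(m['rvec']).as_matrix()
    d=r.T@np.array([(uv[0]-m['cx'])/m['fx'],(uv[1]-m['cy'])/m['fy'],1.]); return -r.T@m['tvec'],d
def onz(n,uv,z,m=None):
    o,d=ray(n,uv,m); return o+d*(z-o[2])/d[2]
def proj(n,P,m=None):
    m=m or eyes.camera_model(n); p=R.from_rotvec(m['rvec']).apply(np.atleast_2d(P))+m['tvec']
    return np.c_[p[:,0]/p[:,2]*m['fx']+m['cx'],p[:,1]/p[:,2]*m['fy']+m['cy']]
def blobs(im,lo,hi,amin=15,roi=None):
    hsv=cv2.cvtColor(im,cv2.COLOR_BGR2HSV); k=cv2.inRange(hsv,lo,hi)
    if roi: z=np.zeros_like(k); a,b,c,d=roi; z[b:d,a:c]=k[b:d,a:c]; k=z
    cs,_=cv2.findContours(k,cv2.RETR_EXTERNAL,cv2.CHAIN_APPROX_NONE)
    return [c for c in cs if cv2.contourArea(c)>=amin],k
E
python3 - <<'E'
from h import *
t=cv2.imread('pics/top0.png');s=cv2.imread('pics/side0.png')
a=cv2.resize(t[180:260,140:225],(510,480),interpolation=cv2.INTER_CUBIC)
b=cv2.resize(s[240:320,185:280],(285*2-282,480),interpolation=cv2.INTER_CUBIC)
b=cv2.resize(s[245:315,190:275],(289*2-288,238),interpolation=cv2.INTER_CUBIC)
cv2.imwrite('pics/c1.png',a)
b=cv2.resize(s[245:315,190:275],(510,420),interpolation=cv2.INTER_CUBIC)
cv2.imwrite('pics/c2.png',b)
for nm,lo,hi,z,n,im,roi in [('green',(45,90,40),(85,255,255),.05,'top',t,(140,180,225,260)),('amber',(5,100,80),(22,255,255),.05,'top',t,(140,180,225,260)),
  ('tray',(5,120,60),(20,255,255),.028,'top',t,(320,180,410,260)),('yellow',(18,60,60),(40,255,255),.004,'top',t,(260,195,330,260)),('blue',(100,100,60),(130,255,255),.02,'top',t,(220,190,265,230))]:
    for c in blobs(im,lo,hi,8,roi)[0]:
        r=cv2.minAreaRect(c); bx=cv2.boxPoints(r)
        print(nm,cv2.contourArea(c),np.round(r[0],1),np.round(r[1],1),'ctr',onz(n,r[0],z).round(4)[:2],'box',[onz(n,p,z).round(3)[:2].tolist() for p in bx])
E
```

```text
green 35.5 [195.8 225.6] [ 3.3 19.4] ctr [0.4508 0.2216] box [[0.429, 0.241], [0.478, 0.211], [0.473, 0.202], [0.423, 0.232]]
green 32.0 [180.2 219.2] [ 2.6 20. ] ctr [0.47   0.2691] box [[0.448, 0.289], [0.497, 0.255], [0.492, 0.249], [0.443, 0.283]]
amber 77.5 [171.2 206.1] [ 5.1 20.5] ctr [0.5097 0.2979] box [[0.489, 0.321], [0.54, 0.287], [0.531, 0.274], [0.48, 0.308]]
tray 2483.0 [366.4 222.6] [49.1 53.9] ctr [ 0.4655 -0.2969] box [[0.538, -0.213], [0.546, -0.38], [0.395, -0.379], [0.386, -0.216]]
yellow 1011.0 [294.1 225.3] [32.8 33. ] ctr [ 0.459  -0.0772] box [[0.492, -0.013], [0.524, -0.111], [0.426, -0.141], [0.395, -0.044]]
blue 59.5 [240.9 214.1] [28.8  3.1] ctr [0.4909 0.0875] box [[0.511, 0.128], [0.519, 0.123], [0.471, 0.047], [0.463, 0.052]]
```

View pics/c1.png

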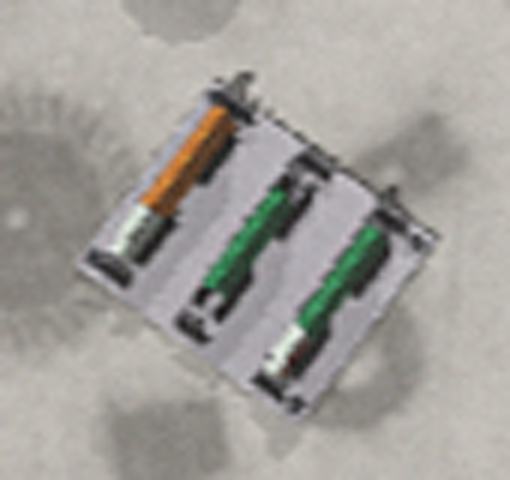

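View pics/c2.png

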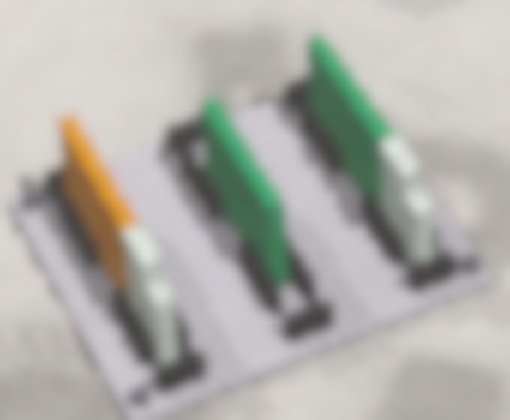

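The crops settle it. The short plate (no frosted end) is in the middle slot at top pixel ≈(181,220). The whole green plate, with its white notched end, is in the lower-right slot at ≈(194,228), and its frosted end points to the image's lower left (-x,+y). Amber is in the upper-left slot. The sizes fit (60 mm short plate, mat about 103 mm outline). Moving over to the rack for a close wrist view.

>>> arm_command(
  deltas=[
    [[0,0,3,0,0,6],[0,0,3,0,0,6],[0,0,3,0,0,6],[0,0,3,0,0,6],[2.8,3.5,0,0,0,6],[2.8,3.5,0,0,0,6],[2.8,3.5,0,0,0,6],[2.8,3.5,0,0,0,6],[2.8,3.5,0,0,0,6],[2.8,3.5,0,0,0,6],[2.8,3.5,0,0,0,6],[2.8,3.5,0,0,0,6]],
  ],
  gripper=-0.2,
  squeeze=15,
)

```text
t: 1.1
tool_pos: [0.3426, -0.3227, 0.2986]
orientation: [-2.313, -2.125, -0.0]
force: [0.3, -0.4, -0.5]
opening: 0.0372
gripper_force: 0.0
```

>>> arm_command(
  deltas=[
    [[0,3.7,0,0,0,5],[0,3.7,0,0,0,5],[0,3.7,0,0,0,5],[0,3.7,0,0,0,5],[0,3.7,0,0,0,5],[0,3.7,0,0,0,5],[0,3.7,0,0,0,5],[0,3.7,0,0,0,5],[0,3.7,0,0,0,5],[0,3.7,0,0,0,5],[0,3.7,0,0,0,6],[0,3.7,0,0,0,6]],
  ],
)

```text
t: 2.1
tool_pos: [0.3413, 0.1212, 0.2988]
orientation: [0.888, 3.013, 0.0]
force: [1.6, -0.3, 0.1]
opening: 0.0371
gripper_force: 0.0
```

>>> arm_command(
  deltas=[
    [[2,2,0,0,0,0],[2,2,0,0,0,0],[2,2,0,0,0,0],[2,2,0,0,0,0],[1.5,2,0,0,0,0],[1.5,2,0,0,0,0],[0,0,0,0,0,0],[0,0,0,0,0,0]],
  ],
)

```text
t: 2.77
tool_pos: [0.4517, 0.2398, 0.2976]
orientation: [-0.893, -3.01, 0.003]
force: [-0.5, -0.8, -0.2]
opening: 0.037
gripper_force: 0.0
```

```bash
python3 - <<'E'
from h import *
s=monitor.read_state();print(s)
m=eyes.camera_model('wrist');w=eyes.read_camera('wrist');cv2.imwrite('pics/w1.png',w)
np.save('w1.npy',m,allow_pickle=True);print(m, proj('wrist',[[.47,.269,.05],[.451,.222,.05]],m))
E
```

```text
{'t': 2.7667, 'q': array([ 3.87787937e-01, -1.24771310e-01,  1.53002683e+00, -8.74419741e-05,
        1.73923768e+00, -6.06278572e-01]), 'dq': array([-0.01955097, -0.04787281,  0.02263257, -0.00709729,  0.0097332 ,
       -0.00914998]), 'joint_torque': array([  0.6658143 , -41.7683816 , -50.23970246,   0.21472564,
        -0.23733465,   0.18951922]), 'tool_pos': array([0.45171194, 0.23977922, 0.29760998]), 'orientation': array([-8.92815346e-01, -3.00975171e+00,  2.95480415e-03]), 'force': array([-0.50073813, -0.7856694 , -0.18103328]), 'wrist_torque': array([-0.06278296, -0.14165351,  0.02626528]), 'gripper_force': 0.0, 'opening': 0.03703473668054531}
{'fx': 265.3987745689743, 'fy': 265.3987745689743, 'cx': 254.10541684623567, 'cy': 190.5512622370947, 'rvec': array([-2.5502019 , -1.38494405, -0.18114778]), 'tvec': array([-0.44590166, -0.30135582,  0.4409263 ])} [[274.80650716 162.05866508]
 [245.90907227 167.60177173]]
```

View pics/w1.png

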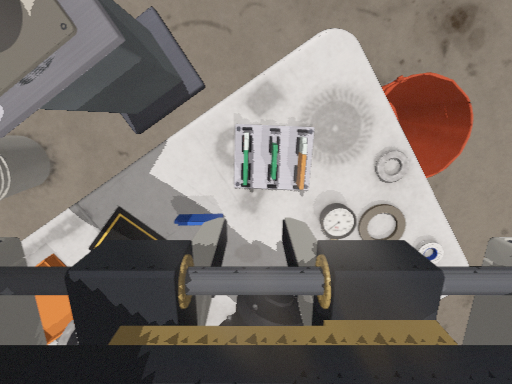

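Wrist view: the rack is centred at (273,157), with whole green at (246,160), short at (274,158) and amber at (303,162). Measuring from here and comparing with the top camera.

```bash
python3 - <<'E'
from h import *
m=np.load('w1.npy',allow_pickle=True).item();w=cv2.imread('pics/w1.png');t=cv2.imread('pics/top0.png')
print('cam',ray('wrist',(0,0),m)[0],'topcam',ray('top',(0,0))[0])
def rep(n,im,mm,roi):
  for nm,lo,hi in [('green',(45,70,30),(90,255,255)),('amber',(5,100,80),(22,255,255))]:
    for c in blobs(im,lo,hi,8,roi)[0]:
        r=cv2.minAreaRect(c); bx=cv2.boxPoints(r); e=[(bx[i]+bx[(i+1)%4])/2 for i in range(4)]
        if np.linalg.norm(e[0]-e[2])<np.linalg.norm(e[1]-e[3]): e=e[1:]+e[:1]
        P=[onz(n,p,.05,mm)[:2] for p in(e[0],e[2])]; P.sort(key=lambda p:p[0]); d=P[1]-P[0]
        print(n,nm,np.round(r[0],1),np.round(r[1],1),'ends',np.round(P,4).tolist(),'L',np.linalg.norm(d).round(4),'az',np.degrees(np.arctan2(d[1],d[0])).round(1),'mid',np.mean(P,0).round(4))
rep('wrist',w,m,(225,115,325,205)); rep('top',t,None,(140,180,225,260))
# light rack outline on wrist
hsv=cv2.cvtColor(w,cv2.COLOR_BGR2HSV)
for n,im,mm,roi in[('wrist',w,m,(225,115,325,205)),('top',t,eyes.camera_model('top'),(145,185,222,255))]:
    a,b,c,d=roi; h=cv2.cvtColor(im,cv2.COLOR_BGR2HSV)[b:d,a:c]; print(n,'hsv rack/table', h[20,40],h[2,2])
    cs=[x for x in blobs(im,(120,12,90),(150,80,255),50,roi)[0]]
    if cs:
        q=np.vstack(cs); r=cv2.minAreaRect(q); bx=cv2.boxPoints(r)
        P=np.array([onz(n,p,.006,mm)[:2] for p in bx]); e=P[1]-P[0]
        print(n,'rack ctr',P.mean(0).round(4),'sides',np.linalg.norm(e).round(3),np.linalg.norm(P[2]-P[1]).round(3),'az',np.degrees(np.arctan2(e[1],e[0])).round(1))
E
```

```text
cam [0.39070764 0.27948816 0.50328275] topcam [0.25764887 0.02822733 1.5191988 ]
wrist green [245.2 167.5] [ 5.5 35.1] ends [[0.4255, 0.2385], [0.4757, 0.2031]] L 0.0615 az -35.2 mid [0.4506 0.2208]
wrist green [273.5 161. ] [ 6.2 36.1] ends [[0.442, 0.2855], [0.4932, 0.25]] L 0.0622 az -34.8 mid [0.4676 0.2677]
wrist amber [301.  170.6] [ 7.2 35. ] ends [[0.4823, 0.3161], [0.5334, 0.2818]] L 0.0615 az -33.9 mid [0.5078 0.299 ]
top green [196.2 226.1] [ 4.  20.4] ends [[0.4244, 0.2381], [0.474, 0.2027]] L 0.0609 az -35.5 mid [0.4492 0.2204]
top green [180.9 219.7] [ 4.2 20. ] ends [[0.4441, 0.2843], [0.493, 0.2498]] L 0.0598 az -35.2 mid [0.4686 0.2671]
top amber [171.2 206.1] [ 5.1 20.5] ends [[0.4841, 0.3149], [0.5355, 0.2808]] L 0.0616 az -33.5 mid [0.5098 0.2978]
wrist hsv rack/table [135   8 192] [ 17   8 219]
top hsv rack/table [135   8 181] [ 21  13 190]
```

Both cameras agree within 2 mm. The short plate is centred at (0.468, 0.267), the plates' x axis is at azimuth 145.2°, and the slot pitch is about 49 mm, which fits. Descending on the short plate.

>>> arm_command(
  deltas=[
    [[0.8,1.4,-2,0,0,-1.7],[0.8,1.4,-3,0,0,0],[0,0,-3,0,0,0],[0,0,-3,0,0,0],[0,0,-3,0,0,0],[0,0,-3,0,0,0],[0,0,-2,0,0,0],[0,0,-1,0,0,0],[0,0,0,0,0,0],[0,0,0,0,0,0],[0,0,0,0,0,0]],
  ],
)

```text
t: 3.73
tool_pos: [0.4693, 0.2677, 0.1012]
orientation: [0.94, 2.995, 0.003]
force: [-0.2, 1.0, 1.0]
opening: 0.0372
gripper_force: 0.0
```

```bash
python3 - <<'E'
from h import *
m=eyes.camera_model('wrist');w=eyes.read_camera('wrist');cv2.imwrite('pics/w2.png',w);s=monitor.read_state()
r=R.from_rotvec(s['orientation']).as_matrix();print(s['tool_pos'],np.degrees(np.arctan2(r[1],r[0])))
for c in blobs(w,(45,70,30),(90,255,255),30)[0]:
    q=cv2.minAreaRect(c);print(np.round(q[0]),np.round(q[1]),q[2])
print(proj('wrist',[[.468,.2674,.05]],m),eyes.camera_model('side')['tvec'])
cv2.imwrite('pics/w2c.png',w)
E
```

```text
[0.46944212 0.26784315 0.10137305] [145.16757918  55.16791825  23.74409145]
[208. 195.] [52. 12.] 87.95458984375
[255. 189.] [62.  8.] 90.0
[[253.49122397 192.48109817]] [0.48872761 0.18956757 1.08622121]
```

View pics/w2.png

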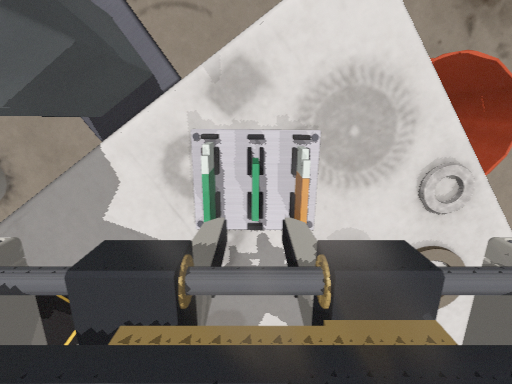

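The short plate is upright at (255,189), centred between the fingers (210 and 300) and parallel to them. Lowering, closing and lifting a little.

>>> arm_command(
  deltas=[
    [[0,0,-2,0,0,0],[0,0,-2,0,0,0],[0,0,-1.5,0,0,0],[0,0,-1.3,0,0,0],[0,0,-1,0,0,0],[0,0,0,0,0,0],[0,0,0,0,0,0]],
  ],
)

```text
t: 4.37
tool_pos: [0.4681, 0.2675, 0.0212]
orientation: [-0.94, -2.998, 0.0]
force: [-0.2, -0.1, 0.5]
opening: 0.0372
gripper_force: 0.0
```

>>> arm_command(
  deltas=[
    [[0,0,0,0,0,0],[0,0,0,0,0,0],[0,0,0,0,0,0],[0,0,0,0,0,0],[0,0,0,0,0,0],[0,0,0,0,0,0],[0,0,0,0,0,0],[0,0,0,0,0,0]],
  ],
  gripper=-1,
  squeeze=15,
)

```text
t: 5.03
tool_pos: [0.468, 0.2674, 0.0209]
orientation: [-0.94, -2.998, 0.0]
force: [-1.0, -0.2, -0.3]
opening: 0.0002
gripper_force: 0.0
```

The fingers shut with nothing between them, so I need to look.

```bash
python3 - <<'E'
from h import *
w=eyes.read_camera('wrist');t=eyes.read_camera('top');s=eyes.read_camera('side')
a=cv2.resize(t[185:255,145:225],(400,350),interpolation=cv2.INTER_CUBIC)
b=cv2.resize(s[235:315,185:285],(400,320),interpolation=cv2.INTER_CUBIC); b=cv2.copyMakeBorder(b,0,30,0,0,cv2.BORDER_CONSTANT)
c=cv2.resize(w[80:280,140:380],(300,250)); c=cv2.copyMakeBorder(c,0,0,0,500,cv2.BORDER_CONSTANT)
cv2.imwrite('pics/d1.png',np.vstack([np.hstack([a,b]),c]))
E
```

```text
(no output)
```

View pics/d1.png

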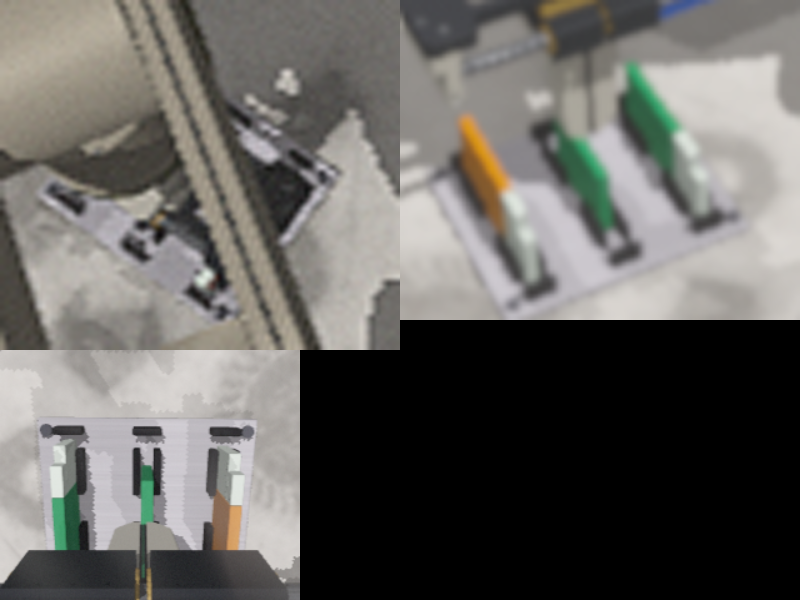

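```bash
python3 - <<'E'
from h import *
s=monitor.read_state();print(s['tool_pos'],s['opening'],s['gripper_force'],s['force'])
d=np.array([-.821,.571,0]);c=np.array([.468,.2674,.05])
P=[c-.03*d,c,c+.03*d,c-[0,0,.044],s['tool_pos'],s['tool_pos']+[0,0,.019],s['tool_pos']+[0,0,.08]]
for n in('side','wrist'):
    p=proj(n,P); print(n,p.round(1).tolist())
    print(' d1 coords', ((p-[185,235])*4+[400,0]).round().tolist() if n=='side' else ((p-[140,80])*1.25+[0,350]).round().tolist())
im=eyes.read_camera('side')
for x in blobs(im,(45,90,40),(85,255,255),8,(190,245,275,315))[0]:
    q=cv2.minAreaRect(x);print(q,cv2.boundingRect(x))
for x in blobs(cv2.imread('pics/side0.png'),(45,90,40),(85,255,255),8,(190,245,275,315))[0]:
    q=cv2.minAreaRect(x);print('before',q,cv2.boundingRect(x))
E
```

```text
[0.46796129 0.26738155 0.02089889] 0.0005704475663482778 0.0 [ 0.35267935  0.53734303 -1.01732223]
side [[225.5, 261.7], [231.3, 270.4], [237.4, 279.4], [232.0, 284.3], [231.8, 279.7], [231.5, 273.6], [230.5, 253.3]]
 d1 coords [[562.0, 107.0], [585.0, 141.0], [609.0, 178.0], [588.0, 197.0], [587.0, 179.0], [586.0, 155.0], [582.0, 73.0]]
wrist [[254.8, 261.8], [254.8, 224.2], [254.9, 183.4], [254.7, 204.8], [254.7, 210.5], [254.8, 219.0], [255.0, 261.3]]
 d1 coords [[143.0, 577.0], [144.0, 530.0], [144.0, 479.0], [143.0, 506.0], [143.0, 513.0], [143.0, 524.0], [144.0, 577.0]]
((231.88461303710938, 279.076904296875), (24.406808853149414, 7.488452911376953), 56.3099365234375) (225, 269, 13, 23)
((246.75999450683594, 263.32000732421875), (25.677690505981445, 8.348411560058594), 55.304847717285156) (242, 251, 12, 26)
before ((231.10003662109375, 276.2000427246094), (30.857738494873047, 6.260990142822266), 63.43495178222656) (224, 262, 14, 30)
before ((246.9945831298828, 259.8675537109375), (18.600929260253906, 3.6760730743408203), 53.97262954711914) (242, 252, 12, 17)
```

```bash
python3 - <<'E'
from h import *
s=monitor.read_state();m=eyes.camera_model('wrist');Rt=R.from_rotvec(s['orientation']).as_matrix()
for dx in(0,-.0075,.0075):
  for b in(0,.019,.03,.05):
    for y in (-.0185,):
        P=s['tool_pos']+Rt@np.array([dx,y,-b]); c=R.from_rotvec(m['rvec']).apply(P)+m['tvec']; print(dx,b,'depth',c[2].round(3),proj('wrist',P,m).round(1), 'mirror',proj('wrist',s['tool_pos']+Rt@np.array([dx,-y,-b]),m).round(1))
w=cv2.imread('pics/w2.png')
for r in range(212,242,3): print(r,w[r,180:330:5].mean(1).astype(int).tolist())
E
```

```text
0 0 depth 0.218 [[232.1 210.5]] mirror [[277.3 210.5]]
0 0.019 depth 0.199 [[230.1 219. ]] mirror [[279.4 219.1]]
0 0.03 depth 0.189 [[228.7 224.7]] mirror [[280.8 224.7]]
0 0.05 depth 0.169 [[225.9 236.8]] mirror [[283.9 236.9]]
-0.0075 0 depth 0.22 [[232.3 219.1]] mirror [[277.1 219.1]]
-0.0075 0.019 depth 0.201 [[230.3 228.3]] mirror [[279.1 228.3]]
-0.0075 0.03 depth 0.191 [[229.  234.4]] mirror [[280.5 234.5]]
-0.0075 0.05 depth 0.171 [[226.2 247.5]] mirror [[283.5 247.6]]
0.0075 0 depth 0.216 [[231.9 201.8]] mirror [[277.5 201.8]]
0.0075 0.019 depth 0.197 [[229.9 209.6]] mirror [[279.7 209.6]]
0.0075 0.03 depth 0.187 [[228.5 214.8]] mirror [[281.1 214.8]]
0.0075 0.05 depth 0.167 [[225.5 225.9]] mirror [[284.2 226. ]]
212 [209, 211, 202, 195, 205, 114, 69, 64, 74, 203, 201, 203, 203, 204, 56, 122, 33, 139, 209, 209, 209, 208, 37, 92, 129, 159, 204, 203, 212, 212]
215 [206, 212, 209, 196, 208, 111, 77, 59, 84, 178, 207, 206, 209, 193, 67, 121, 36, 179, 211, 211, 209, 189, 38, 91, 122, 159, 204, 199, 212, 213]
218 [202, 213, 213, 196, 204, 116, 78, 94, 153, 173, 204, 206, 207, 189
[... 440 characters left out ...]
, 205, 206, 206, 70, 59, 54, 209, 212, 210, 211, 32, 151, 151, 151, 154, 126, 209, 210, 209]
230 [211, 210, 207, 210, 152, 150, 154, 155, 127, 55, 168, 148, 152, 176, 170, 133, 135, 209, 180, 183, 193, 35, 151, 153, 153, 154, 169, 206, 208, 209]
233 [210, 209, 207, 203, 153, 152, 154, 152, 86, 54, 182, 171, 170, 186, 199, 205, 191, 180, 212, 213, 212, 32, 154, 153, 152, 152, 156, 211, 207, 210]
236 [209, 209, 210, 154, 153, 150, 153, 151, 51, 49, 195, 165, 169, 188, 202, 207, 144, 140, 210, 215, 213, 29, 136, 153, 153, 153, 152, 207, 208, 209]
239 [209, 209, 208, 153, 153, 154, 152, 152, 44, 49, 191, 164, 171, 194, 202, 208, 140, 139, 209, 215, 216, 32, 85, 150, 154, 152, 153, 152, 203, 208]
```

The evidence agrees: the wrist image's finger spacing and the side view both put the real fingertips about 30 mm short of the reported TCP. The fingers therefore closed above the plate, with no force felt and the plate unmoved. I'll open, go down in small force-checked steps and close again.

>>> arm_command(
  deltas=[
    [[0,0,0.5,0,0,0],[0,0,0,0,0,0],[0,0,0,0,0,0],[0,0,0,0,0,0],[0,0,0,0,0,0],[0,0,0,0,0,0]],
  ],
  gripper=-0.2,
)

```text
t: 5.73
tool_pos: [0.4679, 0.2673, 0.0258]
orientation: [-0.94, -2.997, 0.0]
force: [-0.4, 0.4, 0.6]
opening: 0.0349
gripper_force: 0.0
```

>>> arm_command(
  deltas=[
    [[0,0,-0.5,0,0,0],[0,0,-0.5,0,0,0],[0,0,-0.5,0,0,0],[0,0,-0.3,0,0,0],[0,0,0,0,0,0]],
  ],
)

```text
t: 6.15
tool_pos: [0.467, 0.2669, 0.0065]
orientation: [-0.939, -2.996, 0.002]
force: [0.5, 0.1, 0.3]
opening: 0.0371
gripper_force: 0.0
```

```bash
python3 - <<'E'
from h import *
im=eyes.read_camera('side');s=monitor.read_state();print(s['tool_pos'],s['force'],s['opening'])
d=np.array([-.821,.571,0]);n=np.array([-.571,-.821,0]);g=s['tool_pos']*[1,1,0]
o=ray('side',(0,0))[0];print('sidecam',o)
P=lambda y,z:proj('side',g+n*y+[0,0,z])[0].round(1)
print('near/far finger outer mid z=.02,.05,.08',[(y,z,P(y,z).tolist()) for y in(-.036,.036) for z in(.02,.05,.08)])
a=cv2.resize(im[225:300,195:275],(640,600),interpolation=cv2.INTER_CUBIC);cv2.imwrite('pics/e1.png',a)
E
```

```text
[0.46734897 0.26706796 0.0070715 ] [0.22517724 0.04157116 0.0406109 ] 0.03719495630745091
sidecam [0.07865642 0.89442135 0.80528918]
near/far finger outer mid z=.02,.05,.08 [(-0.036, 0.02, [217.2, 285.7]), (-0.036, 0.05, [216.5, 276.1]), (-0.036, 0.08, [215.7, 266.1]), (0.036, 0.02, [246.7, 274.4]), (0.036, 0.05, [246.4, 264.8]), (0.036, 0.08, [246.2, 254.9])]
```

View pics/e1.png

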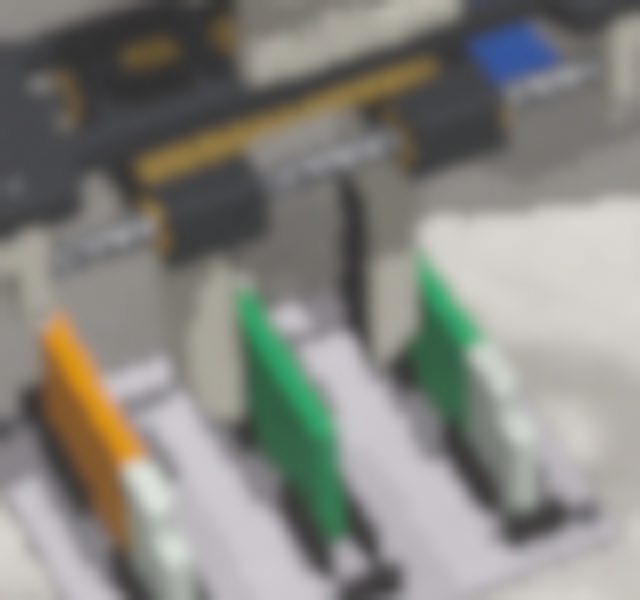

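The side crop shows the left fingertip at about (222,277) and the right at (244,270). That is z≈0.045 while the reported TCP is 0.007, so the real tips are about 38 mm behind it and only just below the plate tops. Going down another 2 cm with force checks.

>>> arm_command(
  deltas=[
    [[0,0,-0.5,0,0,0],[0,0,-0.5,0,0,0],[0.1,0,-0.3,0,0,0],[0,0,0,0,0,0]],
  ],
)

```text
t: 6.53
tool_pos: [0.4685, 0.2671, -0.0061]
orientation: [-0.94, -2.997, 0.001]
force: [-0.1, 0.3, -1.5]
opening: 0.037
gripper_force: 0.0
```

>>> arm_command(
  deltas=[
    [[0,0,-0.3,0,0,0],[0,0,-0.3,0,0,0],[0,0,0,0,0,0],[0,0,0,0,0,0]],
  ],
)

```text
t: 6.87
tool_pos: [0.4688, 0.2673, -0.0113]
orientation: [-0.94, -2.997, 0.0]
force: [-0.2, -0.2, 0.9]
opening: 0.0372
gripper_force: 0.0
```

>>> arm_command(
  deltas=[
    [[0,0,0,0,0,0],[0,0,0,0,0,0],[0,0,0,0,0,0],[0,0,0,0,0,0],[0,0,0,0,0,0],[0,0,0,0,0,0],[0,0,0,0,0,0],[0,0,0,0,0,0]],
  ],
  gripper=-1,
  squeeze=15,
)

```text
t: 7.53
tool_pos: [0.4694, 0.2678, -0.0109]
orientation: [0.94, 2.997, 0.002]
force: [1.8, 4.2, -2.2]
opening: 0.0071
gripper_force: 15.0
```

Held: opening 7.1 mm at 15 N, with the plate's lower edge 17 mm above the reported TCP. Lifting and carrying to the tray along the robot side.

>>> arm_command(
  deltas=[
    [[0,0,1,0,0,0],[0,0,1.5,0,0,0],[0,0,2,0,0,0],[0,0,2.5,0,0,0],[0,0,3,0,0,0],[0,0,3,0,0,0],[0,0,3,0,0,0],[0,0,3,0,0,0],[0,0,3,0,0,0],[0,0,3,0,0,0],[0,0,3,0,0,0],[0,0,2,0,0,0]],
  ],
)

```text
t: 8.53
tool_pos: [0.4693, 0.2672, 0.2923]
orientation: [0.94, 2.996, 0.002]
force: [0.1, 0.5, -0.9]
opening: 0.0066
gripper_force: 15.0
```

>>> arm_command(
  deltas=[
    [[-1,-1.5,0.2,0,0,0],[-2,-2.5,0.2,0,0,0],[-2,-2.5,0.2,0,0,3],[-2,-2.5,0,0,0,4],[-2,-2.5,0,0,0,4],[-1,-3,0,0,0,4],[-1,-3,0,0,0,4],[0,-3,0,0,0,4],[0,-3,0,0,0,4],[0,-3,0,0,0,4],[0,-3,0,0,0,4],[0,-3,0,0,0,0]],
  ],
)

```text
t: 9.53
tool_pos: [0.3582, -0.0591, 0.295]
orientation: [0.012, -3.141, 0.001]
force: [1.1, -0.3, -0.4]
opening: 0.0068
gripper_force: 15.0
```

>>> arm_command(
  deltas=[
    [[0,-3,0,0,0,0],[0,-3,0,0,0,0],[0,-3,0,0,0,0],[0,-3,0,0,0,0],[0,-3,0,0,0,0],[1,-3,0,0,0,0],[2,-3,0,0,0,0],[2,-2,0,0,0,0],[2,-1,0,0,0,0],[2,0,0,0,0,0],[0,0,0,0,0,0],[0,0,0,0,0,0]],
  ],
)

```text
t: 10.53
tool_pos: [0.4488, -0.2974, 0.2941]
orientation: [0.006, -3.139, -0.002]
force: [-0.5, 0.1, -0.4]
opening: 0.0068
gripper_force: 15.0
```

>>> arm_command(
  deltas=[
    [[0.3,-0.7,-2,0,0,0],[0,0,-3,0,0,0],[0,0,-3,0,0,0],[0,0,-3,0,0,0],[0,0,-3,0,0,0],[0,0,-3,0,0,0],[0,0,-3,0,0,0],[0,0,-3,0,0,0],[0,0,-2.5,0,0,0],[0,0,-2,0,0,0],[0,0,0,0,0,0],[0,0,0,0,0,0]],
  ],
)

```text
t: 11.53
tool_pos: [0.4505, -0.3038, 0.0195]
orientation: [0.005, -3.139, -0.002]
force: [0.3, 0.1, 0.2]
opening: 0.0067
gripper_force: 15.0
```

>>> arm_command(
  deltas=[
    [[0,0,-1,0,0,0],[0,0,-0.6,0,0,0],[0,0,-0.3,0,0,0],[0,0,-0.2,0,0,0],[0,0,0,0,0,0],[0,0,0,0,0,0]],
  ],
)

```text
t: 12.03
tool_pos: [0.4522, -0.3048, -0.0008]
orientation: [-0.005, 3.141, -0.0]
force: [-0.2, -0.1, -0.6]
opening: 0.0071
gripper_force: 15.0
```

```bash
python3 - <<'E'
from h import *
s=monitor.read_state();print(s['tool_pos'],s['force'],s['opening'])
a=cv2.resize(eyes.read_camera('side')[120:200,270:390],(600,400),interpolation=cv2.INTER_CUBIC)
w=eyes.read_camera('wrist');b=cv2.resize(w[60:270,120:390],(250,195));cv2.imwrite('pics/f1.png',np.vstack([a,cv2.copyMakeBorder(b,0,5,0,350,cv2.BORDER_CONSTANT)]))
E
```

```text
[ 0.45216124 -0.30475639 -0.00081181] [-0.17165911 -0.13646329 -0.61720526] 0.007060683703537927
```

View pics/f1.png

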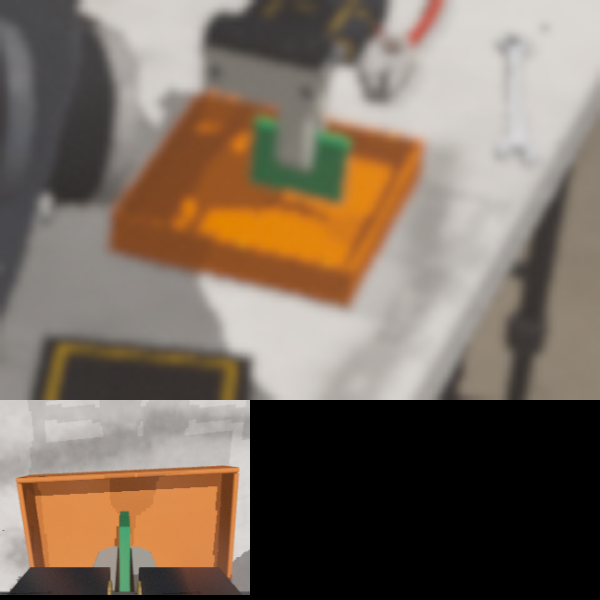

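The short plate hangs upright, centred well inside the tray and just above its floor (side crop about (300,155)). Lowering until it touches, then opening.

>>> arm_command(
  deltas=[
    [[0,0,-0.5,0,0,0],[0,0,-0.3,0,0,0],[0,0,-0.2,0,0,0],[0,0,0,0,0,0],[0,0,0,0,0,0]],
  ],
)

```text
t: 12.55
tool_pos: [0.4517, -0.3044, -0.0114]
orientation: [0.005, -3.141, -0.001]
force: [-0.1, -0.4, -0.1]
opening: 0.0067
gripper_force: 15.0
```

>>> arm_command(
  deltas=[
    [[0,0,-0.1,0,0,0],[0,0,-0.1,0,0,0],[0,0,0,0,0,0]],
  ],
)

```text
t: 12.8
tool_pos: [0.4521, -0.3047, -0.013]
orientation: [-0.005, 3.141, -0.0]
force: [-0.0, -0.1, 0.3]
opening: 0.0064
gripper_force: 15.0
```

>>> arm_command(
  deltas=[
    [[0,0,-0.05,0,0,0],[0,0,0,0,0,0],[0,0,0,0,0,0],[0,0,0,0,0,0],[0,0,0,0,0,0],[0,0,0,0,0,0],[0,0,0,0,0,0],[0,0,0,0,0,0]],
  ],
  gripper=-0.2,
)

```text
t: 13.47
tool_pos: [0.452, -0.3046, -0.0136]
orientation: [-0.005, 3.142, -0.0]
force: [-0.3, 0.1, 0.4]
opening: 0.0373
gripper_force: 0.0
```

>>> arm_command(
  deltas=[
    [[0,0,0.5,0,0,0],[0,0,1,0,0,0],[0,0,2,0,0,0],[0,0,3,0,0,0],[0,0,3,0,0,0],[0,0,3,0,0,0],[0,0,0,0,0,0],[0,0,0,0,0,0]],
  ],
)

```text
t: 14.13
tool_pos: [0.4539, -0.3061, 0.1153]
orientation: [-0.005, 3.137, -0.006]
force: [-0.8, 0.5, 0.5]
opening: 0.0373
gripper_force: 0.0
```

```bash
python3 - <<'E'
from h import *
s=monitor.read_state();print(s['tool_pos'],s['opening'],s['gripper_force'])
for n,roi in(('side',(290,135,365,185)),('wrist',None),('side',(190,245,275,315))):
    im=eyes.read_camera(n)
    for c in blobs(im,(45,70,30),(90,255,255),15,roi)[0]:
        r=cv2.minAreaRect(c);print(n,cv2.contourArea(c),np.round(r[0],1),np.round(r[1],1),r[2],onz(n,r[0],.03).round(3), onz(n,r[0],.008).round(3))
d=np.array([1,0,0]);c=np.array([.452,-.305,0])
for z in(.004,.048): print('pred side',proj('side',[c-.03*d+[0,0,z],c+.03*d+[0,0,z]]).round(1).tolist(),'wrist',proj('wrist',[c-.03*d+[0,0,z],c+.03*d+[0,0,z]]).round(1).tolist())
E
```

```text
[ 0.45388984 -0.30614189  0.11530253] 0.037275020774149084 0.0
side 162.5 [328.9 154.6] [17.  11.4] 14.03624439239502 [ 0.456 -0.306  0.03 ] [ 0.466 -0.34   0.008]
wrist 289.0 [254.5 185.5] [59.  5.] 90.0 [ 0.451 -0.304  0.03 ] [ 0.457 -0.304  0.008]
side 123.0 [247.7 263.6] [25.8  8.3] 59.74356460571289 [0.456 0.215 0.03 ] [0.466 0.196 0.008]
pred side [[338.5, 164.6], [320.0, 159.8]] wrist [[253.6, 156.9], [253.5, 205.3]]
pred side [[339.9, 152.3], [321.1, 147.6]] wrist [[253.6, 162.9], [253.4, 218.2]]
```

The short plate stands released in the tray, exactly where I put it (side and wrist views match the prediction). The whole plate hasn't moved. Going back for it, to grip at plate x = -5 mm, which is world (0.4425, 0.2257).

>>> arm_command(
  deltas=[
    [[0,0,3,0,0,0],[0,0,3,0,0,0],[0,0,3,0,0,0],[0,0,3,0,0,0],[0,0,3,0,0,0],[0,0,3,0,0,0],[-1.55,2.5,0,0,0,0],[-1.55,2.5,0,0,0,0],[-1.55,2.5,0,0,0,0],[-1.55,2.5,0,0,0,0],[-1.55,2.5,0,0,0,0],[-1.55,2.5,0,0,0,0]],
  ],
)

```text
t: 15.28
tool_pos: [0.3576, -0.1533, 0.2897]
orientation: [0.004, -3.139, -0.002]
force: [0.4, 0.1, 0.3]
opening: 0.0374
gripper_force: 0.0
```

>>> arm_command(
  deltas=[
    [[0,3,0,0,0,-3],[0,3,0,0,0,-3],[0,3,0,0,0,-3],[0,3,0,0,0,-3],[0,3,0,0,0,-3],[0,3,0,0,0,-3],[0,3,0,0,0,-3],[0,3,0,0,0,-3],[0,3,0,0,0,-3],[0,3,0,0,0,-3],[0,3,0,0,0,-3],[0,3,0,0,0,-2]],
  ],
)

```text
t: 16.28
tool_pos: [0.3581, 0.2067, 0.29]
orientation: [-0.943, -2.995, 0.003]
force: [0.5, -0.7, -0.3]
opening: 0.0372
gripper_force: 0.0
```

>>> arm_command(
  deltas=[
    [[2,1,0,0,0,0],[2,1,0,0,0,0],[2,0,0,0,0,0],[2,0,0,0,0,0],[0,0,-3,0,0,0],[0,0,-3,0,0,0],[0,0,-3,0,0,0],[0,0,-3,0,0,0],[0,0,-3,0,0,0],[0,0,-3,0,0,0],[0,0,0,0,0,0],[0,0,0,0,0,0]],
  ],
)

```text
t: 17.28
tool_pos: [0.4366, 0.2245, 0.109]
orientation: [-0.939, -2.993, 0.006]
force: [-0.3, -0.2, 1.4]
opening: 0.0375
gripper_force: 0.0
```

```bash
python3 - <<'E'
from h import *
m=eyes.camera_model('wrist');w=eyes.read_camera('wrist');s=monitor.read_state()
r=R.from_rotvec(s['orientation']).as_matrix();print(s['tool_pos'],s['opening'],np.degrees(np.arctan2(r[1],r[0])))
for nm,lo,hi in(('green',(45,70,30),(90,255,255)),('amber',(5,100,80),(22,255,255))):
  for c in blobs(w,lo,hi,30)[0]:
    q=cv2.minAreaRect(c);x,y,ww,h=cv2.boundingRect(c);e=[onz('wrist',(x+ww/2,v),.05,m)[:2] for v in(y,y+h)]
    print(nm,np.round(q[0],1),np.round(q[1],1),round(q[2],1),np.round(e,4).tolist(),np.mean(e,0).round(4))
# white-green boundary
d=np.array([-.821,.571,0]);c=np.array([.4499,.2206,.05]);print('pred clear ends',proj('wrist',[c-.031*d,c+.031*d,c+.009*d],m).round(1).tolist())
E
```

```text
[0.43842147 0.22518739 0.11140076] 0.03751000820862873 [ 145.18019305   55.18029641 -159.1084753 ]
green [259.5 202.5] [55.  7.] 90.0 [[0.4252, 0.2387], [0.4759, 0.2039]] [0.4506 0.2213]
amber [ 59.6 332.3] [43.5  3.4] 29.4 [[0.4358, -0.0587], [0.4609, -0.0844]] [ 0.4484 -0.0716]
amber [282. 332.] [ 24. 348.] 90.0 [[0.5853, 0.1612], [0.6159, 0.1413]] [0.6006 0.1513]
amber [ 47.1 305.9] [ 4.4 28. ] 33.7 [[0.4025, -0.0436], [0.4259, -0.068]] [ 0.4142 -0.0558]
amber [323.2 281.5] [53.2 13.4] 88.2 [[0.5394, 0.2453], [0.5997, 0.2092]] [0.5695 0.2273]
amber [183.  281.6] [52.6 11.9] 85.8 [[0.4521, 0.1189], [0.5071, 0.0748]] [0.4796 0.0968]
amber [348.4 203.7] [19.6 60.4] 5.2 [[0.4754, 0.3148], [0.535, 0.2812]] [0.5052 0.298 ]
amber [507.4  91.1] [94.  34.3] 66.0 [[0.4514, 0.475], [0.5278, 0.4446]] [0.4896 0.4598]
pred clear ends [[259.0, 231.1], [259.3, 174.6], [259.2, 195.4]]
```

>>> arm_command(
  deltas=[
    [[0.45,0.1,-2,0,0,0],[0,0,-1.5,0,0,0],[0,0,-1,0,0,0],[0,0,0,0,0,0],[0,0,0,0,0,0],[0,0,0,0,0,0]],
  ],
)

```text
t: 17.83
tool_pos: [0.4445, 0.2268, 0.0682]
orientation: [0.939, 2.996, 0.002]
force: [0.2, 0.2, 0.7]
opening: 0.0374
gripper_force: 0.0
```

>>> arm_command(
  deltas=[
    [[-0.1,0,-2,0,0,0],[0,0,-2,0,0,0],[0,0,-1.5,0,0,0],[0,0,-1,0,0,0],[0,0,-0.8,0,0,0],[0,0,-0.5,0,0,0],[0,0,-0.2,0,0,0],[0,0,0,0,0,0],[0,0,0,0,0,0]],
  ],
)

```text
t: 18.58
tool_pos: [0.4431, 0.2266, -0.0128]
orientation: [0.94, 2.997, 0.001]
force: [0.1, 0.1, 0.1]
opening: 0.0372
gripper_force: 0.0
```

>>> arm_command(
  deltas=[
    [[0,0,0,0,0,0],[0,0,0,0,0,0],[0,0,0,0,0,0],[0,0,0,0,0,0],[0,0,0,0,0,0],[0,0,0,0,0,0],[0,0,0,0,0,0],[0,0,0,0,0,0]],
  ],
  gripper=-1,
  squeeze=20,
)

```text
t: 19.25
tool_pos: [0.4426, 0.2264, -0.0135]
orientation: [0.94, 2.998, 0.0]
force: [-0.6, -0.4, 1.6]
opening: 0.007
gripper_force: 20.0
```

>>> arm_command(
  deltas=[
    [[0,0,1,0,0,0],[0,0,1.5,0,0,0],[0,0,2,0,0,0],[0,0,2.5,0,0,0],[0,0,3,0,0,0],[0,0,3,0,0,0],[0,0,3,0,0,0],[0,0,3,0,0,0],[0,0,3,0,0,0],[0,0,3,0,0,0],[0,0,3,0,0,0],[0,0,2,0,0,0]],
  ],
)

```text
t: 20.25
tool_pos: [0.4429, 0.2265, 0.2901]
orientation: [0.939, 2.995, 0.003]
force: [1.1, 0.4, -0.3]
opening: 0.0067
gripper_force: 20.0
```

The whole plate is held (7 mm opening, 20 N) and lifted. Carrying it across with a -145° yaw so the label end points away from the robot.

>>> arm_command(
  deltas=[
    [[-1.7,-2,0,0,0,-3],[-1.7,-2,0,0,0,-6],[-1.7,-2,0,0,0,-6],[-1.7,-2,0,0,0,-6],[-1.7,-2,0,0,0,-6],[0,-2,0,0,0,-6],[0,-2,0,0,0,-6],[0,-2,0,0,0,-6],[0,-2,0,0,0,-6],[0,-2,0,0,0,-6],[0,-2,0,0,0,-6],[0,-2,0,0,0,-6]],
  ],
)

```text
t: 21.25
tool_pos: [0.357, -0.0145, 0.2867]
orientation: [2.477, 1.932, 0.0]
force: [0.3, 0.3, -0.0]
opening: 0.0068
gripper_force: 20.0
```

>>> arm_command(
  deltas=[
    [[0,-1,0,0,0,-6.5],[0,-1,0,0,0,-6.5],[0,-1,0,0,0,-6.5],[0,-1,0,0,0,-6.5],[0,0,0,0,0,-6.5],[0,0,0,0,0,-6.5],[0,0,0,0,0,-6.5],[0,0,0,0,0,-6.5],[0,0,0,0,0,-6.5],[0,0,0,0,0,-6.5],[0,0,0,0,0,-6.5],[0,0,0,0,0,-4.7]],
  ],
)

```text
t: 22.25
tool_pos: [0.3572, -0.0535, 0.2866]
orientation: [-3.142, 0.01, 0.0]
force: [1.2, -0.7, -0.9]
opening: 0.007
gripper_force: 20.0
```

>>> arm_command(
  deltas=[
    [[1.3,0,0,0,0,0],[1.3,0,0,0,0,0],[1.3,0,0,0,0,0],[1.3,0,0,0,0,0],[1.3,0,0,0,0,0],[0,0,0,0,0,0],[0,0,0,0,0,0]],
  ],
)

```text
t: 22.83
tool_pos: [0.4221, -0.0535, 0.2863]
orientation: [-3.141, -0.0, 0.002]
force: [0.1, -0.1, -0.8]
opening: 0.0069
gripper_force: 20.0
```

>>> arm_command(
  deltas=[
    [[0,0,-0.5,2,0,0],[0,0,-0.9,4,0,0],[0,0,-0.9,4,0,0],[0,0,-0.9,4,0,0],[0,0,-0.9,4,0,0],[0,0,-0.9,4,0,0],[0,0,-0.9,4,0,0],[0,0,-0.9,4,0,0],[0,0,-0.9,4,0,0],[0,0,-0.9,4,0,0],[0,0,-0.9,4,0,0],[0,0,-0.9,4,0,0]],
  ],
)

```text
t: 23.83
tool_pos: [0.4222, -0.054, 0.1829]
orientation: [-2.337, 0.0, -0.002]
force: [1.1, -0.6, -0.7]
opening: 0.007
gripper_force: 20.0
```

>>> arm_command(
  deltas=[
    [[0,0,0,2,0,0],[0,0,0,1,0,0],[0,0,0,0,0,0],[0,0,0,0,0,0],[0,0,0,0,0,0],[0,0,0,0,0,0]],
  ],
)

```text
t: 24.33
tool_pos: [0.4229, -0.0536, 0.1833]
orientation: [-2.289, -0.002, -0.001]
force: [0.6, -0.1, 0.1]
opening: 0.0071
gripper_force: 20.0
```

```bash
python3 - <<'E'
from h import *
s=monitor.read_state();r=R.from_rotvec(s['orientation']).as_matrix();print(s['tool_pos'],s['q'].round(2),s['opening'],s['gripper_force'],s['force'])
L=s['tool_pos']+r@np.array([.036,-.0035,-.0395]);print('label',L,'normal',-r[:,1],'tilt deg',np.degrees(np.arccos(-r[2,1])))
a=eyes.read_camera('side')[60:260,200:400];b=eyes.read_camera('wrist')
print('pred side label',proj('side',L).round(1),'wrist',proj('wrist',L).round(1),'side corners',proj('side',[s['tool_pos']+r@np.array(p) for p in([-.04,0,-.0195],[.05,0,-.0195],[-.04,0,-.0635],[.05,0,-.0635])]).round(1).tolist())
cv2.imwrite('pics/g1.png',np.hstack([cv2.resize(a,(440,440)),cv2.resize(b[60:320,100:400],(360,440))]))
E
```

```text
[ 0.42287052 -0.05362444  0.1833476 ] [-0.81  0.13  1.74  0.58  1.9   0.77] 0.007115308630120671 19.995268285274506 [ 0.59472637 -0.06454921  0.07428771]
label [ 0.45884672 -0.08104646  0.21202242] normal [-0.00156979  0.6578559   0.75314218] tilt deg 41.13669862020788
pred side label [[302.  134.8]] wrist [[247.8 176.6]] side corners [[328.6, 149.9], [294.5, 141.3], [334.5, 133.4], [300.3, 125.3]]
```

View pics/g1.png

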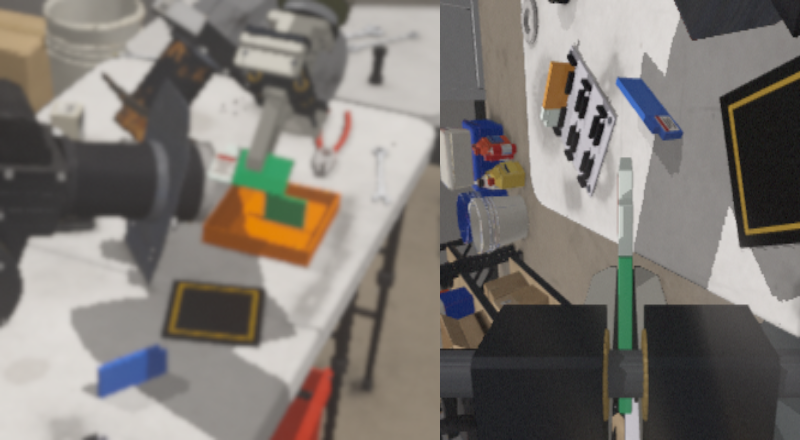

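The side crop shows the plate tipped with its label face (red mark near (225,165)) up and visible, and the fingers on green glass only. The short plate stands in the tray, amber is still in its rack slot, and blue is untouched. Computed label middle is (0.459, -0.081, 0.212), 4 mm from the mat centre. A small trim to 45°, settle, and hand in.

>>> arm_command(
  deltas=[
    [[0,0,0,-2,0,0],[0,0,0,-2,0,0],[0,0,0,0,0,0],[0,0,0,0,0,0],[0,0,0,0,0,0],[0,0,0,0,0,0],[0,0,0,0,0,0],[0,0,0,0,0,0],[0,0,0,0,0,0],[0,0,0,0,0,0]],
  ],
)

```text
t: 25.27
tool_pos: [0.4224, -0.0537, 0.1823]
orientation: [-2.356, 0.001, 0.0]
force: [-0.1, 0.3, -0.7]
opening: 0.0066
gripper_force: 20.0
```

```bash
python3 - <<'E'
from h import *
s=monitor.read_state();r=R.from_rotvec(s['orientation']).as_matrix()
L=s['tool_pos']+r@np.array([.036,-.0035,-.0395]);t=np.degrees(np.arccos(-r[2,1]));print(L,t,s['gripper_force'],s['opening'],abs(s['dq']).max())
if s['gripper_force']>5 and abs(t-45)<8: print(ticket.close_job())
E
```

```text
[ 0.45844606 -0.07915522  0.21265998] 44.97730739187721 19.995499849319458 0.0066252355844394414 0.0016502511220577772
the job is handed in; nothing more can be done
None
```

The job is handed in but I got no verdict back: the short plate stands on its edge, released, in the scrap tray, and the whole plate is held by its clear glass at 45°, its label middle about 2 mm from the mat centre and 0.21 m up, with amber still in its rack slot.

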